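Hang the narrow dowel caddy back in its gap

ROBOT

A 6-joint arm with a two-finger parallel gripper is mounted at the origin on the work surface. World frame = base frame: x ahead of the robot, y to its left, z up, the work surface at z = 0. Lengths are in m, angles in rad, forces in N, time in s.
With the tool pointing down it reaches from about 0.35 to 0.875 m from the base axis. Payload 15.5 kg.
Tool frame: the origin (TCP) lies midway between the tips of the shut fingers; the grasp point (between the pads) lies 19 mm behind it; z points along the fingers, y is the line along which they close (so a half turn about z gives the same grasp; the last joint's range is limited). The gripper opens to 85 mm and grips with 20 to 120 N. Pads are 22 mm wide; open, the fingers measure 114 mm over their backs; the gripper's body (76 mm by 85 mm) begins 54 mm behind the grasp point. The pads swing forward as they close: fully open they stand 13 mm farther back than shut.
Start: joints at [1.224, 0.494, 1.345, -0, 1.302, -0.096], TCP at [0.156, 0.605, 0.231] pointing down, gripper open.
Joint ranges: [-2.91, 2.91], [-0.82, 2.16], [0.22, 2.67], [-1.22, 4.37], [0.12, 2.79], [-3.08, 3.08]. Speed limits (rad/s): [1.89, 1.89, 2.57, 3.01, 3.01, 3.01].

INTERFACE

Orientations are given as a unit quaternion [w, x, y, z].
In Python, from bench import robot gives the robot as it stands.
- The arm moves only by the shell command python3 -m crank 'ROWS' [OPENING]. ROWS is JSON, one flat list of numbers, 4 for each row, row after row: the shift along the tool's x, y, z in cm, then the turn about the tool's z in degrees. In form: [tx, ty, tz, spin, tx, ty, tz, spin, ...]. A call has 1 to 8 rows; each row is the pose to reach, as a shift and turn from the pose commanded when the call began, along the tool's axes at that moment; what a row does not reach only later rows make up. A row lasts 1/10 s, in which the tool goes at most 50 mm and 8.59 degrees, less where a joint would pass 70% of its speed; a pose out of reach is approached as far as the arm can. A call with a gripper value outside its range is refused whole. OPENING is the finger opening in cm, from 0 to 8.54, set as the call begins (- or left out, the last holds). The fingers move at their own pace and stop on an object; the grip force is fixed at half the most. Time passes only in rows, so rows that repeat a pose let the fingers close. It gives the time, the measured TCP pose, the force, the opening and the grip force at its end, in the units of the state.
- robot.observe(): the state, without advancing time (a new reading comes with each control period).
- robot.capture(name): name is "scene" or "top" or "wrist"; returns a dict with "image" (400x640x3 uint8, red, green, blue), "fx", "fy", "cx", "cy" (pixels), "extrinsics" (4x4, takes a point from camera to world coordinates); the wrist camera has in their place "mount" (4x4, takes a point from camera to tool coordinates, whose origin is the TCP and whose axes are the flange's). Camera axes: x right, y down, z forward; pixel columns grow to the right and rows downward; lengths in m; the calibration is good to about 2 mm. A picture is of the moment at which its call begins: read the wrist's pose just before it. There is no depth.
- robot.finish_job(): hands the job in; it is judged then, once.
The state is a dict: "t": time; "joint_positions": joint angles; "dq": joint speeds; "joint_torque": joint torques, N m; "tool_pos": TCP position; "eef_rot": TCP orientation; "contact_force": force on the tool from outside, world axes, zero at the start; "ft_torque": the same for the moment, N m; "finger_gap": finger opening in m; "finger_force": force on a finger pad.
Only numpy, scipy, OpenCV 4.12 (cv2) and the standard library are available. Lean on these libraries where they do the work, as an engineer would, in place of code of your own. Each camera call takes 0.05 s, during which the arm holds its last target. There are 200 camera calls.

TASK

Pick up the narrow plywood caddy that stands on the bench by its upright handle and hang it by its hook over the top edge of the upright perforated board, in the gap between the dowel box and the dowel can that already hang there, on the same side of the board as they are. Lower it in from above without knocking the box or the can off or shoving them along the board, and leave it hanging upright, square to the board, and still.

Things in the scene. Friction and masses are not known exactly. Their poses are not given: they have to be found in the camera images.
- narrow_caddy: Plywood box 64 deep (x), 56 wide (y; its like, 110 wide, does not fit), 55 high, 0.2 kg. Origin: centre of underside. Upright handle plate 12 thick (y), x -24 to 16, top at z 145. Hook 30 wide at the back (-x), open downwards: strip, rear face x -36; bridge, z 90 to 94; lip slanting out from x -54 at the top to x -75, z 58 (slot 18 at the top, 34 at the mouth). All mm. The two caddies may stand swapped.
- board: Upright perforated white board, fixed, 12 mm thick (x), 440 wide (y), top edge 150 mm above the bench. Origin: centre of its underside. x: level, square to its face, away from the robot, to the side where box and can hang. A caddy hung fully down with its strip on the board's face has its origin at x 42, z 60 mm in this frame and the board's yaw.
- dowel_box: Square plywood box of upright dowels, 64 by 64 mm, 60 high, loosely hung on the board by a hook like the caddy's; hook top, its highest point, 94 mm above its origin (centre of underside), 154 above the bench. One neighbour of the gap, left or right.
- dowel_can: Round aluminium can of upright dowels, diameter 64 mm, 60 high, hung by the same hook at the same height. Origin: centre of underside. The gap's other neighbour: their centres are 144 to 156 mm apart, so 80 to 92 mm are free between them.

How it is judged:
By the outcome, as a careful person would: the job done as asked, in the order asked, and still so for the second after the job is handed in, with the robot touching nothing.
It also fails if it takes over 43 s, if anything falls off the work surface, if the arm or the gripper's body presses on something with over 40 N, if the wrist force passes 120 N, or if a joint passes its speed limit or range.

## Working session

There is one attempt and no reset: what is moved stays moved. The work goes in short steps, Python scripts to look and compute and a shell command to move; the robot and the scene stay as the last step left them, time stands still between calls to the robot, and variables do not carry over. Pictures are saved under pics/ and viewed, at most 10 in all, crops included, and the job is handed in when it is done.

```bash
mkdir -p pics; python3 - <<'E'
from bench import robot
import cv2,pickle,numpy as np
np.set_printoptions(precision=4,suppress=True)
s=robot.observe();print({k:s[k] for k in('t','tool_pos','eef_rot','finger_gap')})
d={}
for n in('scene','top'):
    c=robot.capture(n);d[n]=c;cv2.imwrite(f'pics/{n}0.png',c['image'][:,:,::-1]);print(n,c['fx'],c['fy'],c['cx'],c['cy'],c['extrinsics'])
pickle.dump(d,open('c0.pkl','wb'))
E
```

```text
{'t': 0.0, 'tool_pos': array([0.1556, 0.605 , 0.2307]), 'eef_rot': array([-0.0001,  0.1256,  0.9921, -0.0006]), 'finger_gap': 0.08525266072180734}
scene 414.8858159871745 414.8858159871745 316.7781962509251 201.64199117965273 [[ 0.8709  0.3127 -0.3792  0.8194]
 [ 0.4915 -0.5469  0.6777 -0.4627]
 [ 0.0045 -0.7766 -0.63    0.4963]
 [ 0.      0.      0.      1.    ]]
top 477.30912507356754 477.30912507356754 320.7591934787882 191.6563348956779 [[-0.0235 -0.9946  0.1013  0.4799]
 [-0.9994  0.0206 -0.0293 -0.0071]
 [ 0.027  -0.1019 -0.9944  0.9148]
 [ 0.      0.      0.      1.    ]]
```

View pics/scene0.png

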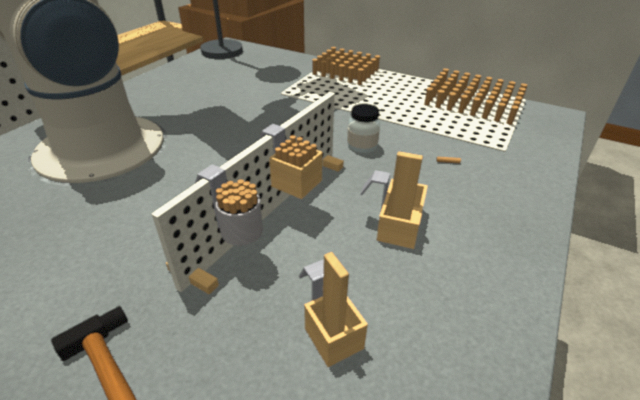

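View pics/top0.png

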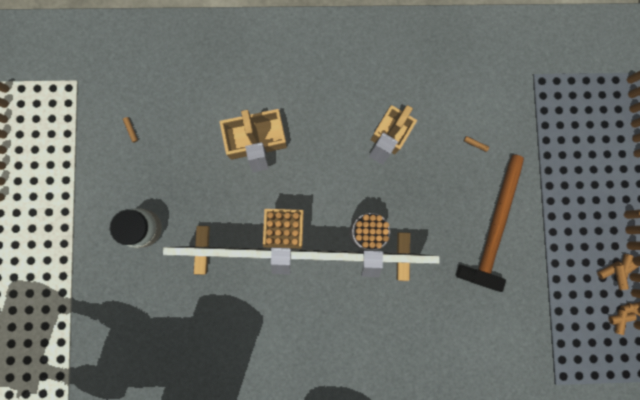

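Scene: narrow caddy is the right-hand one in top view (~(397,128), hook (386,144)); wide one at (253,133). Board top edge runs (163,251)–(438,260); box (283,228), can (371,231). I'll zoom in on these.

```bash
python3 - <<'E'
import cv2,pickle,numpy as np
d=pickle.load(open('c0.pkl','rb'))
t=d['top']['image'][:,:,::-1];s=d['scene']['image'][:,:,::-1]
a=cv2.resize(t[95:165,360:430],None,fx=5.6,fy=5.6,interpolation=cv2.INTER_CUBIC)
b=cv2.resize(s[245:365,290:380],(294,392),interpolation=cv2.INTER_CUBIC)
c=cv2.resize(t[200:270,250:410],None,fx=5,fy=2.9,interpolation=cv2.INTER_CUBIC)[:200]
o=np.zeros((595,800,3),np.uint8);o[:392,:392]=a;o[:392,400:694]=b;o[395:595]=c
cv2.imwrite('pics/z1.png',o)
E
```

```text
(no output)
```

View pics/z1.png

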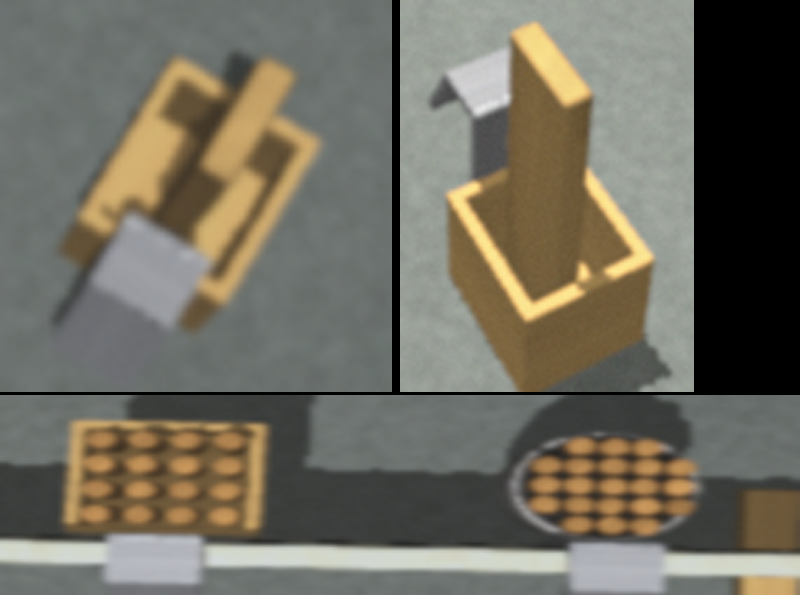

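Crop shows the caddy rim corners at (178,58),(322,142),(220,305),(78,222), handle top (265,58),(297,72),(240,182),(202,165); box rim (72,422)-(262,530); can centre (605,485); hooks at x 105–203 and 570–666.

```bash
cat > h.py <<'E'
import numpy as np
np.set_printoptions(precision=4,suppress=True)
def ray(c,p,z,E=None):
    E=c['extrinsics'] if E is None else E
    p=np.atleast_2d(np.asarray(p,float))
    d=np.c_[(p[:,0]-c['cx'])/c['fx'],(p[:,1]-c['cy'])/c['fy'],np.ones(len(p))]@E[:3,:3].T
    return E[:3,3]+d*((z-E[2,3])/d[:,2])[:,None]
E
python3 - <<'E'
import pickle,cv2
from h import *
d=pickle.load(open('c0.pkl','rb'));c=d['top'];im=c['image']
def A(p):return (np.array(p)+.5)/5.6-.5+[360,95]
def C(p):return (np.array(p)+.5)/[5,2.9]-.5+[250,200]
def rep(n,P):
    P=P[:,:2];print(n,'ctr',P.mean(0),'sides',[round(float(np.linalg.norm(P[i]-P[i-1])),4) for i in range(len(P))]);return P
for n,q,z in(('rim',[(178,58),(322,142),(220,305),(78,222)],.055),('handle',[(265,58),(297,72),(240,182),(202,165)],.145)):
    P=rep(n,ray(c,A(q),z)); v=P[0]+P[1]-P[2]-P[3];w=P[0]+P[3]-P[1]-P[2];print(' yaw long',np.degrees(np.arctan2(v[1],v[0])),'short-90',np.degrees(np.arctan2(w[1],w[0]))-90)
hk=ray(c,A([(130,212),(213,260)]),.094);print('hook front edge',hk, np.linalg.norm(hk[0]-hk[1]))
rep('dbox',ray(c,C([(72,422-395),(268,426-395),(262,530-395),(64,526-395)]),.12))
print('can',ray(c,C([(605,90)]),.12),'can L/R',ray(c,C([(510,90),(702,90)]),.12))
print('hooks',ray(c,C([(105,165),(203,165),(570,172),(666,172)]),.154))
# board edges
g=im.min(2).astype(float);T=[];B=[];X=[]
for x in list(range(170,192))+list(range(215,262))+list(range(300,355))+list(range(388,396))+list(range(415,434)):
    col=g[240:272,x];k=np.where(col>150)[0]
    if len(k)<3:continue
    a,b=k[0],k[-1]
    if a==0 or b==31:continue
    X.append(x);T.append(240+a-(col[a]-150)/(col[a]-col[a-1]));B.append(240+b+(col[b]-150)/(col[b]-col[b+1]))
X=np.array(X)
for n,Y in(('far',T),('near',B)):
    Y=np.array(Y);f=np.polyfit(X,Y,1);r=Y-np.polyval(f,X);m=abs(r)<.4;f=np.polyfit(X[m],Y[m],1)
    P=ray(c,[(163,np.polyval(f,163)),(438,np.polyval(f,438))],.15);v=P[0]-P[1];print(n,P,'yaw',np.degrees(np.arctan2(-v[0],v[1])),np.linalg.norm(v),r[m].std(),m.sum(),len(m))
E
```

```text
rim ctr [ 0.6845 -0.1726] sides [0.065, 0.055, 0.0649, 0.0539]
 yaw long -33.23699474035595 short-90 -31.954043853818867
handle ctr [ 0.6816 -0.1713] sides [0.0378, 0.0103, 0.0377, 0.0123]
 yaw long -30.58100229161491 short-90 -25.4108340762796
hook front edge [[ 0.6658 -0.1428  0.094 ]
 [ 0.6501 -0.1683  0.094 ]] 0.030035278246517392
dbox ctr [0.5024 0.0337] sides [0.0593, 0.0652, 0.0594, 0.0653]
can [[ 0.4938 -0.112   0.12  ]] can L/R [[ 0.4945 -0.0803  0.12  ]
 [ 0.493  -0.1444  0.12  ]]
hooks [[ 0.4562  0.052   0.154 ]
 [ 0.4554  0.0212  0.154 ]
 [ 0.4488 -0.0948  0.154 ]
 [ 0.4481 -0.1253  0.154 ]]
far [[ 0.4751  0.2215  0.15  ]
 [ 0.4503 -0.2148  0.15  ]] yaw -3.252902203171327 0.43695431155103154 0.1679849022080887 151 151
near [[ 0.4635  0.2214  0.15  ]
 [ 0.4387 -0.2142  0.15  ]] yaw -3.251907488501918 0.43627334216545843 0.15128612098924127 151 151
```

```bash
cat >> h.py <<'E'
from scipy.spatial.transform import Rotation as R
def go(s,p,ydir):
    r=R.from_quat(np.roll(s['eef_rot'],-1)).as_matrix()
    sh=r.T@(np.array(p)-s['tool_pos'])*100
    y=np.degrees(np.arctan2(r[1,1],r[0,1])); sp=(y-ydir+90)%180-90
    print('shift cm',sh,'spin',round(sp,2),'ydir',y,'tz',r[:,2])
def wE(s,c):
    E=np.eye(4);E[:3,:3]=R.from_quat(np.roll(s['eef_rot'],-1)).as_matrix();E[:3,3]=s['tool_pos'];return E@c['mount']
E
python3 - <<'E'
from h import *;from bench import robot
go(robot.observe(),[.6812,-.1708,.215],57.8)
E
```

```text
shift cm [-70.2318 -62.0313   1.6394] spin 17.77 ydir 75.57067239531239 tz [-0.0004 -0.0011 -1.    ]
```

```bash
python3 -m crank '[-27,-24,0,6,-27,-24,0,6,-27,-24,0,6,-27,-24,0,6,-27,-24,0,6,-27,-24,0,6,-27,-24,0,6,-27,-24,0,6]' && python3 -m crank '[-43.2,-38,1.6,11.8,-43.2,-38,1.6,11.8,-43.2,-38,1.6,11.8,-43.2,-38,1.6,11.8,-43.2,-38,1.6,11.8,-43.2,-38,1.6,11.8,-43.2,-38,1.6,11.8,-43.2,-38,1.6,11.8]'; python3 - <<'E'
from h import *;from bench import robot
go(robot.observe(),[.6812,-.1708,.215],57.8)
E
```

```text
t: 0.9
tool_pos: [0.3593, 0.3021, 0.2312]
eef_rot: [0.0, 0.179, 0.984, -0.0]
contact_force: [-1.1, -0.1, 0.2]
finger_gap: 0.0854
finger_force: 0.0
t: 1.7
tool_pos: [0.5472, -0.0483, 0.2199]
eef_rot: [-0.0, 0.278, 0.961, 0.0]
contact_force: [0.5, 1.2, -0.2]
finger_gap: 0.0854
finger_force: 0.0
shift cm [-17.8666  -3.2135   0.4884] spin -0.03 ydir 57.77269539308266 tz [-0.0002  0.0003 -1.    ]
```

```bash
python3 -m crank '[-17.8,-3.2,0.5,0,-17.8,-3.2,0.5,0,-17.8,-3.2,0.5,0,-17.8,-3.2,0.5,0,-17.8,-3.2,0.5,0,-17.8,-3.2,0.5,0,-17.8,-3.2,0.5,0,-17.8,-3.2,0.5,0]'; python3 - <<'E'
from h import *;from bench import robot
import cv2,pickle
s=robot.observe();go(s,[.6812,-.1708,.215],57.8)
c=robot.capture('wrist');cv2.imwrite('pics/w1.png',c['image'][:,:,::-1])
pickle.dump((s,c),open('w1.pkl','wb'))
E
```

```text
t: 2.5
tool_pos: [0.6796, -0.1677, 0.2154]
eef_rot: [-0.0, 0.277, 0.961, 0.0]
contact_force: [-1.1, 0.3, 0.6]
finger_gap: 0.0855
finger_force: 0.0
shift cm [-0.3011 -0.1814  0.0434] spin 0.02 ydir 57.821304692436826 tz [-0.0002  0.0002 -1.    ]
```

View pics/w1.png

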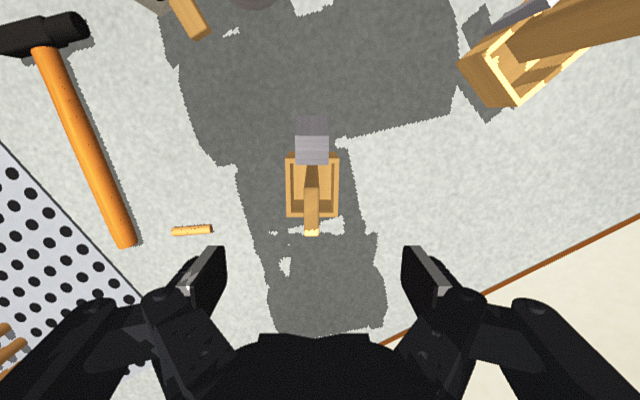

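The wrist view shows the caddy square to the tool: rim (286,154)–(338,217), handle top about (303,187)–(320,236); fingers clear.

```bash
python3 - <<'E'
from h import *;import pickle
s,c=pickle.load(open('w1.pkl','rb'));E=wE(s,c);print(c['fx'],E[:3,3])
P=ray(c,[(285.5,156),(338,156),(338.5,217),(285.5,217)],.055,E);print(P,P.mean(0),np.linalg.norm(P-np.roll(P,1,0),axis=1))
P=ray(c,[(304,236),(320.5,236),(320,186),(304,186)],.145,E);print(P,P.mean(0),np.linalg.norm(P-np.roll(P,1,0),axis=1))
E
```

```text
295.1003110285748 [ 0.6204 -0.1311  0.3585]
[[ 0.6421 -0.1788  0.055 ]
 [ 0.6709 -0.133   0.055 ]
 [ 0.7284 -0.1668  0.055 ]
 [ 0.6975 -0.2158  0.055 ]] [ 0.6847 -0.1736  0.055 ] [0.0667 0.054  0.0667 0.0579]
[[ 0.6955 -0.1872  0.145 ]
 [ 0.7024 -0.1763  0.145 ]
 [ 0.668  -0.1553  0.145 ]
 [ 0.6616 -0.1654  0.145 ]] [ 0.6819 -0.171   0.145 ] [0.0403 0.0129 0.0403 0.0119]
```

```bash
python3 -m crank '[-0.1,0,0,0,-0.1,0,0,0]'; python3 - <<'E'
from h import *;from bench import robot
go(robot.observe(),[.6818,-.1711,.104],57.8)
E
```

```text
t: 2.75
tool_pos: [0.6809, -0.169, 0.2155]
eef_rot: [0.0, 0.277, 0.961, -0.0]
contact_force: [-0.1, -0.6, -0.1]
finger_gap: 0.0854
finger_force: 0.0
shift cm [-0.1847 -0.1352 11.146 ] spin -0.01 ydir 57.78987207383516 tz [ 0.0003 -0.0001 -1.    ]
```

```bash
python3 -m crank '[-0.18,-0.13,3,0,-0.18,-0.13,6,0,-0.18,-0.13,9,0,-0.18,-0.13,11.1,0,-0.18,-0.13,11.1,0,-0.18,-0.13,11.1,0]' && python3 -m crank '[0,0,0,0,0,0,0,0,0,0,0,0,0,0,0,0,0,0,0,0,0,0,0,0,0,0,0,0,0,0,0,0]' 0
```

```text
t: 3.35
tool_pos: [0.682, -0.1713, 0.1048]
eef_rot: [0.0, 0.278, 0.961, -0.0]
contact_force: [0.2, 0.6, 1.0]
finger_gap: 0.0856
finger_force: 0.0
t: 4.15
tool_pos: [0.682, -0.1714, 0.1045]
eef_rot: [0.0, 0.278, 0.961, -0.0]
contact_force: [-0.2, 0.3, 5.7]
finger_gap: 0.0114
finger_force: 59.2
```

```bash
python3 -m crank '[0,0,-2,0,0,0,-5,0,0,0,-8.5,0,0,0,-12,0,0,0,-15.5,0,0,0,-19,0,0,0,-21.5,0,0,0,-21.5,0]'; python3 - <<'E'
from h import *;from bench import robot
go(robot.observe(),[.4958,-.0391,.320],86.75)
E
```

```text
t: 4.95
tool_pos: [0.6829, -0.1716, 0.323]
eef_rot: [0.003, 0.278, 0.961, -0.0]
contact_force: [0.7, -0.2, -1.8]
finger_gap: 0.0114
finger_force: 58.8
shift cm [22.8954  1.2342  0.1771] spin -28.97 ydir 57.77563104360624 tz [ 0.0054 -0.0019 -1.    ]
```

```bash
python3 -m crank '[2,0.1,0,-3,5,0.3,0,-7,8,0.4,0,-11,11,0.6,0,-15,14,0.8,0,-19,17,0.9,0,-22,20,1.1,0,-26,22,1.2,0,-28]' && python3 -m crank '[1,0,0,-1,1,0,0,-1,1,0,0,-1,1,0,0,-1,1,0,0,-1,1,0,0,-1]'; python3 - <<'E'
from h import *;from bench import robot;import cv2,pickle
s=robot.observe();go(s,[.4958,-.0391,.320],86.75)
d={'s':s}
for n in('scene','top','wrist'):
    if n=='wrist':d['s']=robot.observe()
    d[n]=robot.capture(n)
pickle.dump(d,open('c2.pkl','wb'))
t=d['top']['image'][170:290,240:410];w=d['wrist']['image'];s=d['scene']['image'][60:240,170:370]
o=np.zeros((600,800,3),np.uint8)
o[:282,:400]=cv2.resize(t,(400,282),interpolation=cv2.INTER_CUBIC);o[:282,400:713]=cv2.resize(s,(313,282),interpolation=cv2.INTER_CUBIC);o[285:600,:504]=cv2.resize(w,(504,315),interpolation=cv2.INTER_AREA)
cv2.imwrite('pics/z2.png',o[:,:,::-1])
E
```

```text
t: 5.75
tool_pos: [0.4998, -0.0426, 0.318]
eef_rot: [-0.001, 0.035, 0.999, 0.0]
contact_force: [-0.4, -0.2, -2.0]
finger_gap: 0.011
finger_force: 58.6
t: 6.35
tool_pos: [0.4924, -0.0433, 0.3189]
eef_rot: [-0.0, 0.028, 1.0, 0.0]
contact_force: [0.9, -0.2, -1.5]
finger_gap: 0.0112
finger_force: 58.6
shift cm [-0.3127  0.4394 -0.1057] spin -0.0 ydir 86.74526905255475 tz [-0.0003  0.     -1.    ]
```

View pics/z2.png

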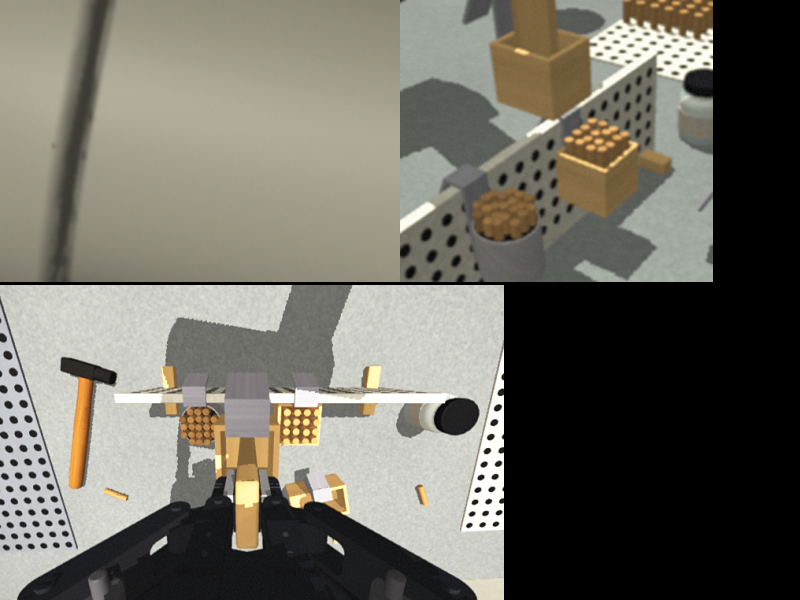

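Top camera is blocked by the arm; the wrist view shows the caddy hook at ~(286–343,112–192) full-res, between can hook (left) and box hook (right), with the board edge across at row ~143. Zooming in on it.

```bash
python3 - <<'E'
import cv2,pickle
d=pickle.load(open('c2.pkl','rb'))
cv2.imwrite('pics/z3.png',cv2.resize(d['wrist']['image'][105:255,140:420,::-1],(784,420),interpolation=cv2.INTER_CUBIC))
E
```

```text
(no output)
```

View pics/z3.png

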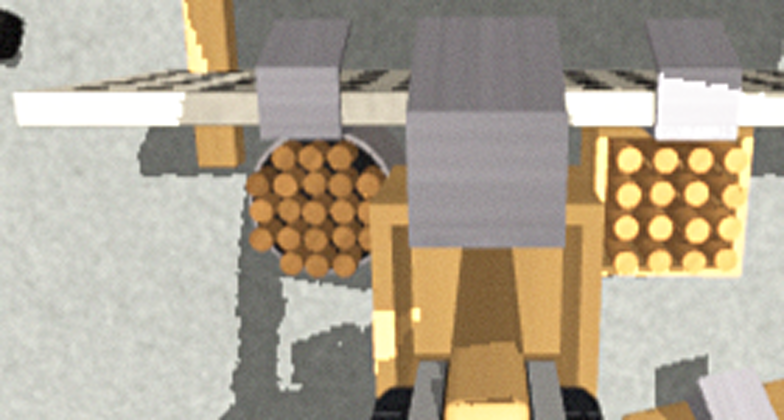

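```bash
python3 - <<'E'
from h import *;import pickle
d=pickle.load(open('c2.pkl','rb'));s,c=d['s'],d['wrist'];E=wE(s,c);print(s['tool_pos'],s['contact_force'])
def Z(p):return (np.array(p)+.5)/2.8-.5+[140,105]
def pr(n,q,z):
    P=ray(c,Z(q),z,E);r=P[:,:2]-[.4627,.00335];print(n,P[:,:2].tolist() and '', 'n/t mm',1000*np.c_[r@[.9984,-.0567],r@[.0567,.9984]].round(4));return P
pr('board far',[(20,125.5),(600,125)],.15);pr('near',[(20,93.5),(600,93.5)],.15)
pr('canhook',[(259,103),(341,103),(262,137),(340,137)],.154);pr('boxhook',[(657,103),(739,103),(655,137),(738,137)],.154)
pr('caddy hook',[(413,112),(562,112),(566,246),(407,246)],.3084)
pr('box rim',[(597,133),(747,135),(741,275),(603,275)],.12)
pr('caddy rim rear corners',[(370,203),(602,203)],.2694)
r=s['tool_pos'][:2]-[.4627,.00335];print('tcp n/t',r@[.9984,-.0567],r@[.0567,.9984])
E
```

```text
[ 0.4923 -0.0432  0.319 ] [ 0.4039  0.0277 -1.3661]
board far  n/t mm [[   0.2 -221. ]
 [   0.2   -3. ]]
near  n/t mm [[ -11.6 -219.1]
 [ -11.5   -3.5]]
canhook  n/t mm [[  -8.4 -129.4]
 [  -8.4  -99.2]
 [   4.1 -129.3]
 [   4.1 -100.2]]
boxhook  n/t mm [[-8.3 17.1]
 [-8.3 47.3]
 [ 4.2 17.1]
 [ 4.2 48. ]]
caddy hook  n/t mm [[-21.5 -59.2]
 [-21.5 -31.8]
 [  4.1 -30.4]
 [  4.1 -61. ]]
box rim  n/t mm [[ 7.1 -0. ]
 [ 8.  62. ]
 [68.6 64.6]
 [68.5  4.8]]
caddy rim rear corners  n/t mm [[  4.1 -73.4]
 [  4.1 -18.2]]
tcp n/t 0.032176329505664084 -0.044757397510270594
```

```bash
python3 -m crank '[-0.1,0.15,0,0,-0.2,0.3,0,0,-0.3,0.45,0,0,-0.3,0.45,0.5,0,-0.3,0.45,1.5,0,-0.3,0.45,3,0,-0.3,0.45,4,0,-0.3,0.45,4,0]' && python3 -m crank '[0,0,0,0,0,0,0,0]'; python3 - <<'E'
from h import *;from bench import robot
n=np.array([.9984,-.0567]);t=np.array([.0567,.9984])
p=np.array([.4627,.00335])+.0352*n-.0402*t
go(robot.observe(),[*p,.1795],86.75)
E
```

```text
t: 7.3
tool_pos: [0.4944, -0.0386, 0.2775]
eef_rot: [-0.001, 0.028, 1.0, 0.0]
contact_force: [-0.6, 0.3, -2.5]
finger_gap: 0.0114
finger_force: 58.6
t: 7.5
tool_pos: [0.4957, -0.0388, 0.2796]
eef_rot: [0.0, 0.028, 1.0, -0.0]
contact_force: [-0.1, 0.4, -1.3]
finger_gap: 0.0113
finger_force: 58.6
shift cm [ 0.0166  0.0018 10.0115] spin 0.02 ydir 86.77454939461553 tz [ 0.0008 -0.0002 -1.    ]
```

```bash
python3 -m crank '[0,0,0.8,0,0,0,1.8,0,0,0,2.8,0,0,0,3.8,0,0,0,4.7,0,0,0,5.5,0,0,0,6,0,0,0,6,0]' && python3 -m crank '[0,0,0,0,0,0,0.5,0,0,0,1,0,0,0,1.6,0,0,0,2.2,0,0,0,2.7,0,0,0,3,0,0,0,3,0]'; python3 - <<'E'
from h import *;from bench import robot;import cv2,pickle
n=np.array([.9984,-.0567]);t=np.array([.0567,.9984])
p=np.array([.4627,.00335])+.0352*n-.0402*t
s=robot.observe();go(s,[*p,.1645],86.75);print(s['contact_force'])
d={'scene':robot.capture('scene')};d['s']=robot.observe();d['wrist']=robot.capture('wrist');pickle.dump(d,open('c3.pkl','wb'))
o=np.zeros((590,800,3),np.uint8)
o[:320,:560]=cv2.resize(d['wrist']['image'][105:265,140:420],(560,320),interpolation=cv2.INTER_CUBIC)
o[325:590,:480]=cv2.resize(d['scene']['image'][100:253,160:437],(480,265),interpolation=cv2.INTER_CUBIC)
cv2.imwrite('pics/z4.png',o[:,:,::-1])
E
```

```text
t: 8.3
tool_pos: [0.495, -0.0387, 0.2185]
eef_rot: [-0.001, 0.028, 1.0, 0.0]
contact_force: [0.3, -0.3, -1.9]
finger_gap: 0.0114
finger_force: 58.6
t: 9.1
tool_pos: [0.4951, -0.0387, 0.1887]
eef_rot: [-0.0, 0.028, 1.0, 0.0]
contact_force: [0.1, 0.1, -1.6]
finger_gap: 0.0112
finger_force: 58.6
shift cm [-0.0468 -0.0088  2.4193] spin 0.02 ydir 86.7749111460926 tz [-0.0008  0.0002 -1.    ]
[ 0.053   0.074  -1.6299]
```

View pics/z4.png

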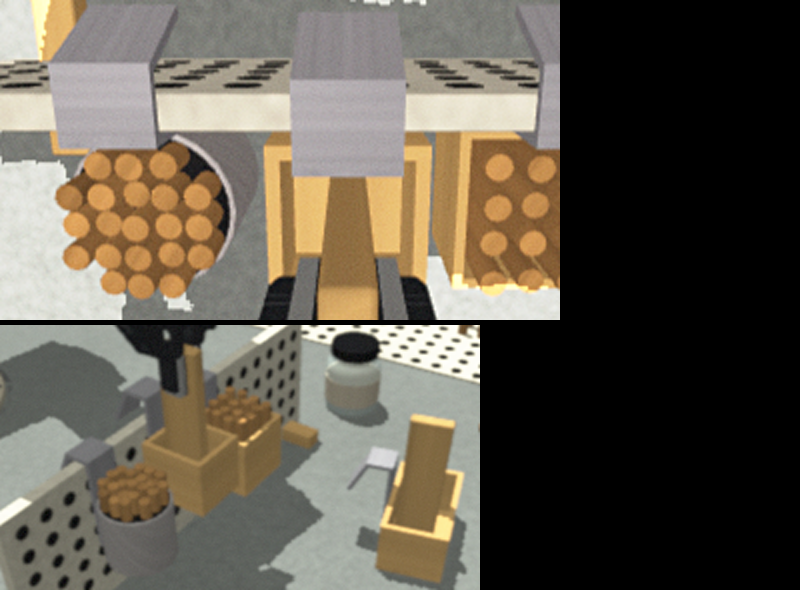

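Hook lip is behind the board edge, with the caddy midway between can and box (gaps visible both sides). Lowering on.

```bash
python3 -m crank '[-0.05,0,0.4,0,-0.05,0,0.8,0,-0.05,0,1.2,0,-0.05,0,1.6,0,-0.05,0,1.9,0,-0.05,0,2.1,0,-0.05,0,2.2,0,-0.05,0,2.2,0]' && python3 -m crank '[0,0,0.05,0,0,0,0.1,0,0,0,0.15,0,0,0,0.2,0,0,0,0.25,0,0,0,0.25,0]'
```

```text
t: 10.0
tool_pos: [0.4958, -0.0387, 0.1671]
eef_rot: [-0.0, 0.028, 1.0, 0.0]
contact_force: [-0.5, -0.5, -1.8]
finger_gap: 0.0112
finger_force: 58.6
t: 10.6
tool_pos: [0.4958, -0.0387, 0.1646]
eef_rot: [-0.0, 0.028, 1.0, 0.0]
contact_force: [0.1, 0.4, -1.8]
finger_gap: 0.0113
finger_force: 58.6
```

Not touching yet; down in small steps and then toward the board (tool +x).

```bash
python3 -m crank '[0,0,0.05,0,0,0,0.1,0,0,0,0.15,0,0,0,0.15,0]' && python3 -m crank '[0.1,0,0,0,0.2,0,0,0,0.3,0,0,0,0.3,0,0,0]'
```

```text
t: 11.0
tool_pos: [0.4963, -0.0388, 0.1639]
eef_rot: [0.001, 0.028, 1.0, -0.0]
contact_force: [-1.1, 0.5, 13.7]
finger_gap: 0.0113
finger_force: 61.2
t: 11.4
tool_pos: [0.4949, -0.0389, 0.1643]
eef_rot: [0.002, 0.028, 1.0, -0.0]
contact_force: [6.2, -0.5, 9.7]
finger_gap: 0.011
finger_force: 60.3
```

```bash
python3 -m crank '[0,0,-0.1,0,0,0,-0.1,0,0,0,-0.1,0]' && python3 -m crank '[0,0,0,0,0,0,0,0,0,0,0,0]'; python3 - <<'E'
from h import *;from bench import robot
s=robot.observe();r=s['tool_pos'][:2]-[.4627,.00335];print('n,t',r@[.9984,-.0567],r@[.0567,.9984],s['ft_torque'])
E
```

```text
t: 11.7
tool_pos: [0.493, -0.0386, 0.1643]
eef_rot: [0.0, 0.028, 1.0, -0.0]
contact_force: [0.8, 0.1, 3.6]
finger_gap: 0.0114
finger_force: 59.3
t: 12.0
tool_pos: [0.4931, -0.0386, 0.1643]
eef_rot: [0.0, 0.028, 1.0, -0.0]
contact_force: [1.3, -0.0, 4.7]
finger_gap: 0.0114
finger_force: 59.4
n,t 0.03268874178715926 -0.04019122381015083 [ 0.0195 -0.3343 -0.0306]
```

```bash
python3 -m crank '[0,0,0,0,0,0,0,0,0,0,0,0,0,0,0,0,0,0,0,0,0,0,0,0]' 3 && python3 -m crank '[0,0,-1,0,0,0,-2.5,0,0,0,-4.5,0,0,0,-7,0,0,0,-10,0,0,0,-13,0,0,0,-15,0,0,0,-15,0]' && python3 -m crank '[8,0,0,0,8,0,0,0,8,0,0,0,8,0,0,0]'; python3 - <<'E'
from h import *;from bench import robot;import cv2,pickle
d={};d['scene']=robot.capture('scene');d['top']=robot.capture('top');d['s']=robot.observe();d['wrist']=robot.capture('wrist');pickle.dump(d,open('c4.pkl','wb'))
o=np.zeros((600,800,3),np.uint8)
o[:300,:480]=cv2.resize(d['wrist']['image'],(480,300),interpolation=cv2.INTER_AREA)
o[:300,485:800]=cv2.resize(d['top']['image'][190:290,235:340+0],(315,300),interpolation=cv2.INTER_CUBIC)
o[305:600,:534]=cv2.resize(d['scene']['image'][100:253,160:437],(534,295),interpolation=cv2.INTER_CUBIC)
cv2.imwrite('pics/z5.png',o[:,:,::-1])
E
```

```text
t: 12.6
tool_pos: [0.4928, -0.0386, 0.1641]
eef_rot: [-0.0, 0.028, 1.0, 0.0]
contact_force: [0.3, -0.2, -0.1]
finger_gap: 0.0297
finger_force: 0.0
t: 13.4
tool_pos: [0.4939, -0.0388, 0.3176]
eef_rot: [0.003, 0.028, 1.0, -0.0]
contact_force: [0.2, 0.3, -1.1]
finger_gap: 0.0299
finger_force: 0.0
t: 13.8
tool_pos: [0.4127, -0.034, 0.3144]
eef_rot: [0.0, 0.028, 1.0, -0.0]
contact_force: [-0.6, -0.9, -0.2]
finger_gap: 0.0304
finger_force: 0.0
```

View pics/z5.png

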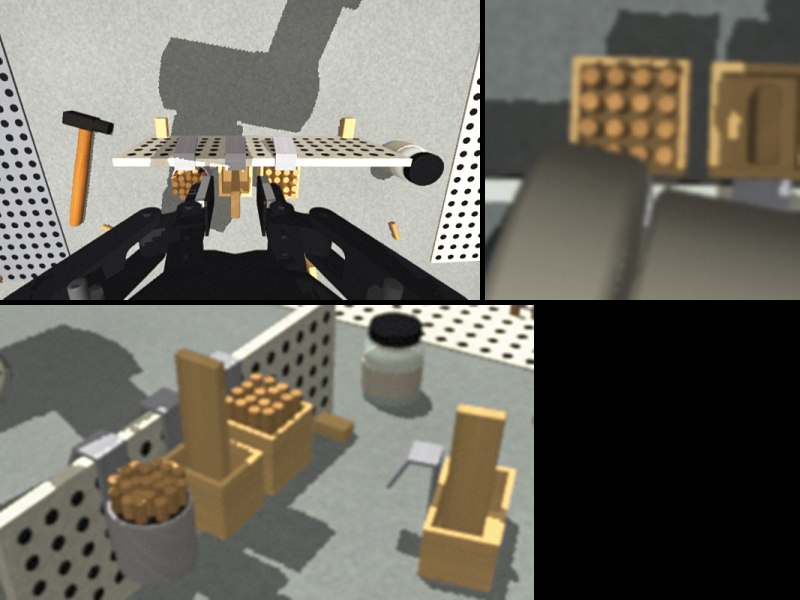

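Caddy hangs in the gap, seemingly upright. I'll move the arm away sideways and check in the top view.

```bash
python3 -m crank '[0,5,0,0,0,10,0,0,0,15,0,0,0,20,0,0,0,25,0,0,0,30,0,0,0,32,0,0,0,32,0,0]'; python3 - <<'E'
from h import *;from bench import robot;import cv2,pickle
d={'top':robot.capture('top'),'scene':robot.capture('scene')};pickle.dump(d,open('c5.pkl','wb'))
o=np.zeros((600,800,3),np.uint8)
o[:350]=cv2.resize(d['top']['image'][200:270,250:410],(800,350),interpolation=cv2.INTER_CUBIC)
o[352:600,:500]=cv2.resize(d['scene']['image'][100:238,180:458],(500,248),interpolation=cv2.INTER_CUBIC)
cv2.imwrite('pics/z6.png',o[:,:,::-1])
E
```

```text
t: 14.75
tool_pos: [0.4313, 0.2884, 0.3134]
eef_rot: [-0.0, 0.027, 1.0, 0.0]
contact_force: [-0.9, -0.8, -0.3]
finger_gap: 0.0301
finger_force: 0.0
```

View pics/z6.png

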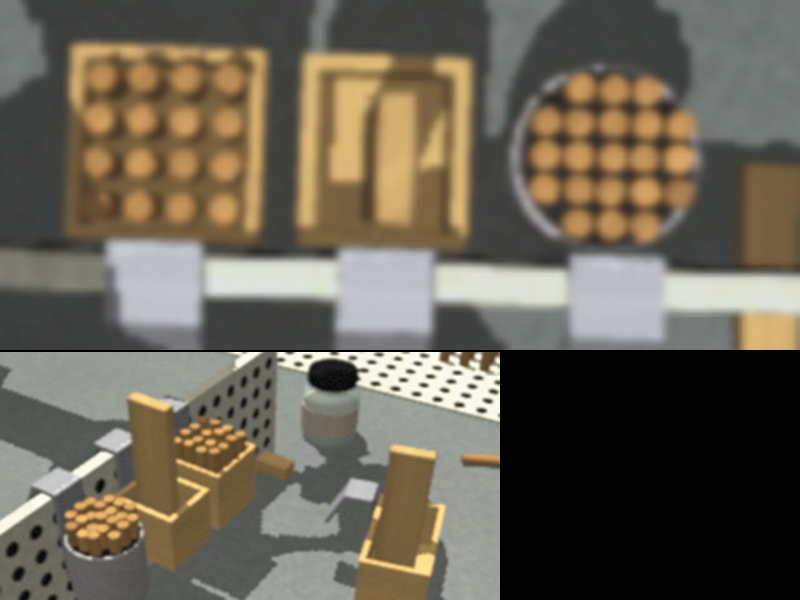

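```bash
python3 - <<'E'
from h import *;import pickle
c=pickle.load(open('c5.pkl','rb'))['top']
for q,z in(([(303,53),(474,57),(469,245),(297,243)],.115),([(382,90),(417,91),(411,227),(375,225)],.205)):
    P=ray(c,(np.array(q)+.5)/5-.5+[250,200],z)[:,:2];r=P-[.4627,.00335];r=1000*np.c_[r@[.9984,-.0567],r@[.0567,.9984]];print(r,r.mean(0))
from bench import robot
print(robot.finish_job())
E
```

```text
[[ 68.5316 -11.6625]
 [ 69.1954 -69.1278]
 [  6.4222 -69.2281]
 [  5.2023 -11.9153]] [ 37.3379 -40.4834]
[[ 52.6212 -35.2863]
 [ 52.6839 -45.7131]
 [ 12.4171 -45.1693]
 [ 12.653  -34.4984]] [ 32.5938 -40.1668]
the job is handed in; nothing more can be done
None
```

The narrow caddy now hangs over the board's top edge, in the middle of the gap between the dowel box and the can. It is upright and square to the board to within about 1 mm in the last top view. The box and can did not visibly move. I handed the job in at about 15 s with the arm clear; no verdict came back.

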